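# Tip the moulds into the lip corner of a draining tray

## Robot

A 7-joint arm with a two-finger parallel gripper is mounted at the origin on a cart in front of the work surface, level with it; the furniture and walls round the work are solid. World frame = base frame: x ahead of the robot, y to its left, z up, the work surface at z = 0. Lengths are in m, angles in rad, forces in N, time in s.
With the tool pointing down it reaches from about 0.35 to 0.9 m from the base axis. Payload 19.9 kg.
Tool frame: the origin (TCP) lies between the finger pads; the fingertips stand 19 mm ahead of it and the grasp point (between the pads) is the TCP (finger_overhang is the z of the fingertips in the tool frame, in m); z points along the fingers, y is the direction in which the jaws open and shut (so a half turn about z gives the same grasp; the last joint's range is limited). The gripper opens to 94 mm and grips with 3 to 60 N. Pads are 16 mm wide; open, the fingers measure 119 mm over their backs; the gripper's body (75 mm by 177 mm) begins 78 mm behind the grasp point.
Start: joints at [-1.19, 0.417, -0.01, 1.614, 0.005, 1.111, -0.053], TCP at [0.256, 0.57, 0.224] pointing down, gripper open.
Joint ranges: [-2.81, 2.81], [-0.39, 2.02], [-1.27, 1.25], [0.06, 2.57], [-1.19, 4.33], [0.19, 2], [-2.82, 2.82]. Speed limits (rad/s): [1.89, 1.89, 2.39, 2.39, 3.01, 3.01, 3.01].

## Interface

Orientations are given as a unit quaternion [w, x, y, z].
In Python, from workcell import * gives the robot as it stands. The module is installed in compiled form; this text tells all that it offers.
- The arm moves only by the tool move_arm, never from a script. Its argument "steps" is a list of rows, each a list of 2 entries, a list of its own where there are three numbers: the shift along the tool's x, y, z in cm, then the turn, a rotation vector about the tool's x, y, z in rad. A call has 1 to 5 rows; each row is the pose to reach, as a shift and turn from the pose commanded when the call began, along the tool's axes at that moment; what a row does not reach only later rows make up. A row lasts 1/12 s, in which the tool goes at most 41.7 mm and 7.16 degrees, less where a joint would pass 70% of its speed; a pose out of reach is approached as far as the arm can. A call with a gripper value outside its range is refused whole. "gripper" is the finger opening in cm, from 0 to 9.4, set as the call begins (left out, the last holds). The fingers move at their own pace and stop on an object; "force" is the grip in N (left out, the last holds). Time passes only in rows, so rows that repeat a pose let the fingers close. It gives the time, the measured TCP pose, the force and the opening at its end, in the units of the state.
- get_state(): the state, without advancing time (a new reading comes with each control period).
- read_camera(name): name is "scene" or "side" or "wrist"; returns a dict with "pixels" (480x640x3 uint8, red, green, blue), "range_z" (480x640 float32, m along the optical axis (not along the pixel's ray), 0 where there is no reading), "K" (3x3 intrinsics, pixels), "xyz" and "rotation" of the camera in the world; the wrist camera has in their place "T_tool_cam" (4x4, takes a point from camera to tool coordinates, whose origin is the TCP and whose axes are the flange's). Camera axes: x right, y down, z forward; pixel columns grow to the right and rows downward; lengths in m; the calibration is good to about 2 mm. A picture is of the moment at which its call begins: read the wrist's pose just before it.
- finish_job(): hands the job in, once; it reports no verdict.
The state is a dict: "time": time; "q": joint angles; "joint_velocities": joint speeds; "joint_torque": joint torques, N m; "position": TCP position; "orientation": TCP orientation; "force": force on the tool from outside, world axes, zero at the start; "moment": the same for the moment, N m; "width": opening from 0.0 (shut) to 1.0 (fully open).
Only numpy, scipy, OpenCV 4.12 (cv2) and the standard library are available. Lean on these libraries where they do the work, as an engineer would, in place of code of your own. Each camera call takes 0.05 s, during which the arm holds its last target.

## Task

Put the stack of steel moulds that stands on the bench beside the grey draining tray into the tray, and let go of it. Then lift the tray by its handle, clear of the bench, and tilt it with the pouring-lip corner lowest until all three mould stacks have slid together into that corner; do not handle the two stacks already in the tray. Finish while holding the tray still like that, lifted and steeply tilted, and leave the beaker, the jar and the wash bottle where they stand.

Things in the scene. Friction and masses are not known exactly. Their poses are not given: they have to be found in the camera images.
- tray: loose grey draining tray, 0.3 kg, 240 (x) x 160 (y) mm, 4 mm walls with the rim 40 mm and the inner floor 9 mm above the bench; origin under its centre at bench height, z up. Slippery inside (friction about 0.14): stacks slide freely at 30 degrees tilt or more. Its -x, +y corner is cut off by a slanting 22 mm high panel with a pouring lip sticking out 20 mm. A fixed arch handle spans its width
- grip (a point): middle of the black grip bar of the tray's steel arch handle, which crosses the tray's width over its middle (tray x = 0), 88 mm above the tray's underside; axes as the tray's. The bar is 14 mm thick (tray x), 90 mm long (tray y), 24 mm high (76 to 100 mm above the bench), with free space underneath
- lip_corner (a point): the tray's inside corner at the pouring lip, where inner walls and inner floor would meet if the corner were not cut off; at (-116, 76, 9) mm in the tray's frame
- mould_a: stack of three steel embedding base moulds stuck together, handled as one rigid piece, about 30 x 39 mm and 22 mm high (plates slightly twisted against one another); origin under its centre, its x along the short side, z up; starts in the tray, 0.066 kg
- mould_b: stack of two steel embedding base moulds stuck together, handled as one rigid piece, about 30 x 39 mm and 14 mm high (plates slightly twisted against one another); origin under its centre, its x along the short side, z up; starts in the tray, 0.044 kg
- mould_out: stack of three steel embedding base moulds stuck together, handled as one rigid piece, about 30 x 39 mm and 22 mm high (plates slightly twisted against one another); origin under its centre, its x along the short side, z up; starts on the bench to the right of the tray (seen from the robot), 0.066 kg
- beaker: bystander: small clear plastic beaker, 52 mm wide, 65 mm high, origin under its centre
- staining_jar: bystander: lidded glass jar, 55 mm wide, 114 mm high, origin under its centre
- wash_bottle: bystander: white squeeze bottle with a bent spout, 66 x 93 x 182 mm, origin under its centre

How it is judged:
By the outcome, as a careful person would: the job done as asked, in the order asked, and still so for the second after the job is handed in, while the arm keeps its last pose, push and grip.
It also fails if it takes over 56 s, if anything falls off the work surface, if the arm or the gripper's body presses on something with over 40 N, if the wrist force passes 120 N, or if a joint passes its speed limit or range.

## Working session

There is one attempt and no reset: what is moved stays moved. The work goes in short steps, Python scripts to look and compute and a tool call to move; the robot and the scene stay as the last step left them, time stands still between calls to the robot, and variables do not carry over. Pictures are saved under pics/ and viewed, and the job is handed in when it is done.

Besides the shell and the picture viewer there is one more tool, called after "Emit:" by a JSON object that holds its "fn" and its "kwargs". move_arm: Moves the arm, as the interface text tells. Its arguments: {"type":"object","properties":{"steps":{"type":"array","items":{"type":"array"}},"gripper":{"type":"number"},"force":{"type":"number"}},"required":["steps"]}

```bash
mkdir -p pics; cat > h.py <<'E'
from workcell import *
import numpy as np, cv2
from scipy.spatial.transform import Rotation as R
def cam(n):
    s=get_state(); c=read_camera(n)
    if 'T_tool_cam' in c:
        q=s['orientation']; T=np.eye(4); T[:3,:3]=R.from_quat([q[1],q[2],q[3],q[0]]).as_matrix(); T[:3,3]=s['position']
        T=T@np.array(c['T_tool_cam'])
    else:
        T=np.eye(4); r=np.array(c['rotation']); 
        if r.size==4: r=R.from_quat([r[1],r[2],r[3],r[0]]).as_matrix()
        T[:3,:3]=r; T[:3,3]=c['xyz']
    K=np.array(c['K']); z=c['range_z']; v,u=np.mgrid[:480,:640]
    P=np.stack([(u-K[0,2])/K[0,0]*z,(v-K[1,2])/K[1,1]*z,z],-1)@T[:3,:3].T+T[:3,3]
    P[z==0]=np.nan
    return c['pixels'],P,T,K
def save(n,im): cv2.imwrite('pics/'+n,im[...,::-1])
E
python3 - <<'E'
from h import *
s=get_state(); print({k:np.round(v,4) for k,v in s.items()})
for n in ['scene','side','wrist']:
    im,P,T,K=cam(n); save(n+'0.png',im); np.savez(n+'0.npz',im=im,P=P,T=T,K=K); print(n,np.round(T,3).tolist(),np.round(K,1).tolist())
E
```

```text
{'time': np.float64(0.0), 'q': array([-1.1905,  0.418 , -0.0103,  1.6141,  0.0047,  1.1107, -0.053 ]), 'joint_velocities': array([-0.0001,  0.0017, -0.0008, -0.001 ,  0.0023, -0.002 ,  0.0009]), 'joint_torque': array([ 1.00000e-04, -8.51251e+01,  6.39000e-01, -4.25984e+01,
       -4.89000e-02,  1.88000e-02,  1.00000e-04]), 'position': array([0.2557, 0.5699, 0.2238]), 'orientation': array([-1.000e-04,  2.093e-01,  9.778e-01, -6.000e-04]), 'force': array([-0.9324,  0.9165, -0.189 ]), 'moment': array([-0.0295, -0.0388, -0.0266]), 'width': np.float64(0.9997)}
scene [[-0.605, -0.445, 0.661, 0.025], [-0.796, 0.346, -0.496, 0.293], [-0.008, -0.826, -0.563, 0.571], [0.0, 0.0, 0.0, 1.0]] [[459.7, 0.0, 311.2], [0.0, 459.7, 235.3], [0.0, 0.0, 1.0]]
side [[0.486, -0.607, 0.629, 0.03], [-0.874, -0.347, 0.341, -0.39], [0.011, -0.715, -0.699, 0.693], [0.0, 0.0, 0.0, 1.0]] [[498.9, 0.0, 312.4], [0.0, 498.9, 242.3], [0.0, 0.0, 1.0]]
wrist [[0.409, 0.878, 0.249, 0.184], [0.912, -0.393, -0.113, 0.603], [-0.001, 0.273, -0.962, 0.385], [0.0, 0.0, 0.0, 1.0]] [[406.8, 0.0, 314.8], [0.0, 406.8, 239.1], [0.0, 0.0, 1.0]]
```

View pics/scene0.png

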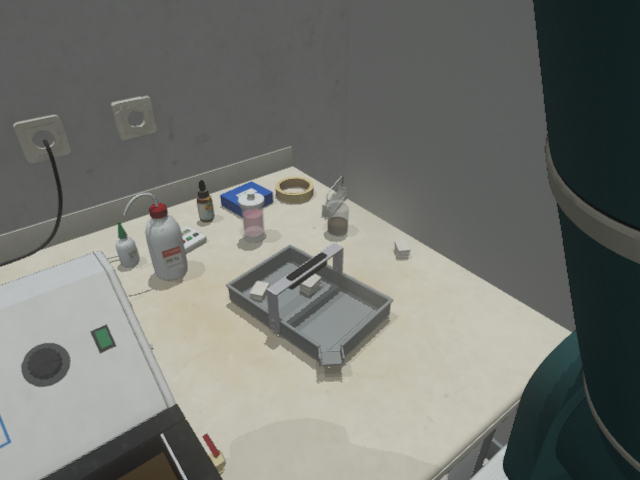

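View pics/side0.png

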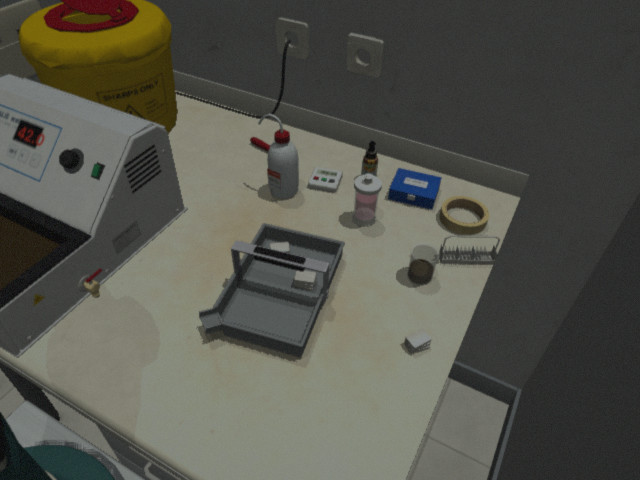

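View pics/wrist0.png

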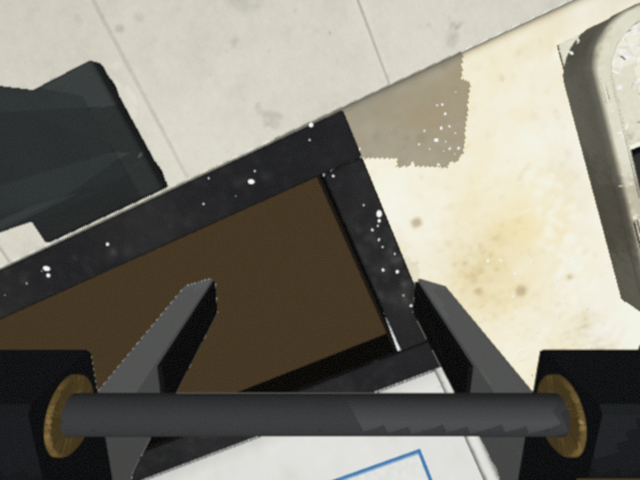

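```bash
python3 - <<'E'
from h import *
d=np.load('side0.npz'); im=d['im'];P=d['P']
a=cv2.resize(im[215:365,190:350],None,fx=5,fy=4,interpolation=cv2.INTER_CUBIC) ; a=cv2.resize(im[215:365,190:350],(800,750)) ; a=cv2.resize(a,(640,600)); save('c1.png',a)
b=cv2.resize(im[315:365,390:450],(720,600),interpolation=cv2.INTER_CUBIC); save('c2.png',b)
# mould
for n in ['side','scene']:
    d=np.load(n+'0.npz');P=d['P']
    m=(P[...,2]>0.008)&(P[...,2]<0.03)
    sl=(slice(325,360),slice(400,436)) if n=='side' else (slice(235,264),slice(388,416))
    mm=np.zeros_like(m);mm[sl]=m[sl]
    q=P[mm]; print(n,len(q),q.min(0),q.max(0))
    t=q[q[:,2]>0.017]; print(len(t), np.median(t[:,2]), cv2.minAreaRect(t[:,:2].astype(np.float32)*1000))
    # rim
    r=(P[...,2]>0.036)&(P[...,2]<0.043)
    mm=np.zeros_like(m); sl=(slice(215,365),slice(190,350)) if n=='side' else (slice(240,370),slice(220,400)); mm[sl]=r[sl]
    q=P[mm]; print(len(q),cv2.minAreaRect(q[:,:2].astype(np.float32)*1000))
    r=(P[...,2]>0.094)&(P[...,2]<0.106)
    mm[:]=0; mm[sl]=r[sl]; q=P[mm]; print('handle',len(q),q.mean(0),cv2.minAreaRect(q[:,:2].astype(np.float32)*1000))
E
```

```text
side 405 [ 0.5044575  -0.33687741  0.00810684] [ 0.54724248 -0.29889274  0.02560909]
329 0.022264417188717633 ((525.7369995117188, -318.02496337890625), (26.925251007080078, 37.311737060546875), 58.581600189208984)
1390 ((503.05059814453125, -62.394264221191406), (267.0186462402344, 181.27447509765625), 9.129785537719727)
handle 1008 [ 0.51054097 -0.06816386  0.09751624] ((511.9623107910156, -65.20256042480469), (24.757871627807617, 167.57373046875), 10.658096313476562)
scene 209 [ 0.50525691 -0.33368055  0.00825878] [ 0.54642068 -0.29676088  0.02452777]
153 0.021824028683998353 ((526.0772094726562, -315.47467041015625), (25.18096160888672, 38.13422775268555), 61.167442321777344)
1418 ((503.1590270996094, -56.8765869140625), (262.359375, 182.86993408203125), 11.318869590759277)
handle 881 [ 0.50907014 -0.05690252  0.0973513 ] ((512.0728149414062, -63.92097473144531), (24.89647102355957, 169.5548553466797), 11.211193084716797)
```

View pics/c1.png

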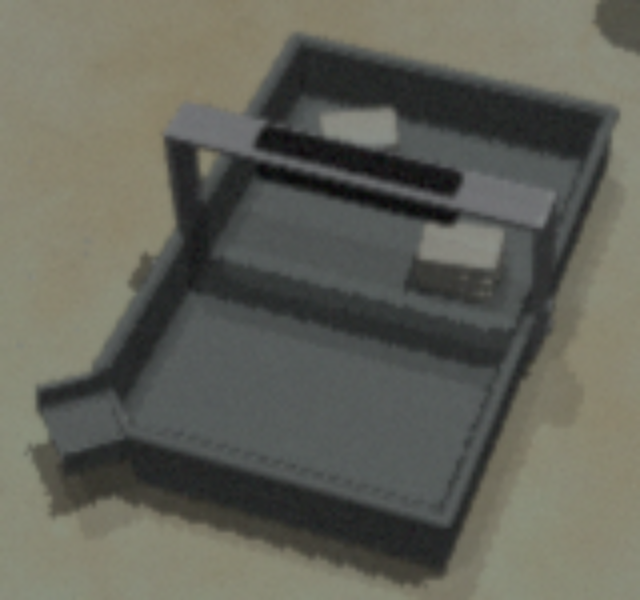

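View pics/c2.png

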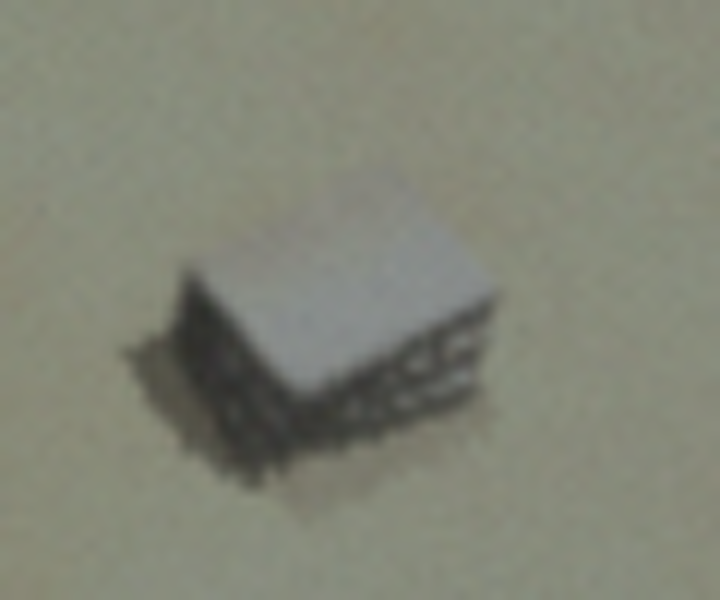

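```bash
python3 - <<'E'
from h import *
for n in ['side','scene']:
    d=np.load(n+'0.npz');P=d['P']
    sl=(slice(215,365),slice(190,350)) if n=='side' else (slice(240,370),slice(220,400)); 
    Q=P[sl].reshape(-1,3); C=d['im'][sl].reshape(-1,3).sum(1)
    h=Q[(Q[:,2]>0.092)&(Q[:,2]<0.106)]
    def box(q):
        b=cv2.boxPoints(cv2.minAreaRect(q[:,:2].astype(np.float32)*1000)); return np.round(b,1).tolist()
    r=Q[(Q[:,2]>0.036)&(Q[:,2]<0.043)]
    print(n,'handle',box(h),'rim',box(r))
    c=h[:,:2]-h[:,:2].mean(0); w,v=np.linalg.eigh(c.T@c); print('handle dir',v[:,1], np.degrees(np.arctan2(v[1,1],v[0,1])))
    th=np.radians(10.7); O=np.array([.512,-.065])
    ex=np.array([np.cos(th),np.sin(th)]); ey=np.array([-ex[1],ex[0]])
    L=np.stack([(Q[:,:2]-O)@ex,(Q[:,:2]-O)@ey,Q[:,2]],1)
    # mean height map local
    for y0 in np.arange(-.07,.08,.02):
        row=[]
        for x0 in np.arange(-.11,.115,.01):
            m=(abs(L[:,0]-x0)<.005)&(abs(L[:,1]-y0)<.01)&(L[:,2]<.06)
            row.append('%3d'%(np.median(L[m,2])*1000) if m.sum()>2 else ' --')
        print('%.2f'%y0,' '.join(row))
E
```

```text
side handle [[484.1000061035156, 15.800000190734863], [515.2999877929688, -149.8000030517578], [540.7999877929688, -145.0], [509.70001220703125, 20.600000381469727]] rim [[356.8999938964844, 5.900000095367432], [385.6000061035156, -173.10000610351562], [649.2999877929688, -130.6999969482422], [620.5, 48.29999923706055]]
handle dir [-0.19158026  0.98147695] 101.04502068335437
-0.07  40  39   9   9   9   9   9  10  10  10  10   9   8   9   9   9  15  19  14  11  10   9  10
-0.05  --  10   9   9   9   9   9   9   9   9   9   9  10  28  29  14   8   9  --  --   9   9   9
-0.03  --  10   9   9   9   9   9   9   9   9   9   9  17  30  31  31  --   9  --  --  10   9   9
-0.01  --  10   9   9   9   9   9   9   9   9   9   9   9   9   9   9   9  --  --  --   9   9   9
0.01  --   8   9   9   9   9   9   9   9   8   9   9   9   9   9   9   9  --  --  22   9   9   9
0.03  --   9   9   9   9   9   9   9   9   9   9   9   9   9   9   9   8  --  --  23  24  23  15
0.05  --  10   9   9   9   9   9   9   9   9   9   9   9   9   9   9   9  --  --  23  23  --  15
0.07  27  27  20  13  13  13  14  11  1
[... 488 characters left out ...]
37  34  23  21  20
-0.05  --   9   9   9   9   9   9   9   9   8   9   9   9  28  31  --  --  --  --  --   9   9   9
-0.03  --   9   9   9   9   9   9   9   9   9   9   9  12  30  31  --   9  --  --  --   9   8   9
-0.01  --   9   9   9   9   9   9   9   8   9   9   9   9  11  11   9   9   8  --  --   9   9   8
0.01  --   9   9   9   9   9   9   9   9   8   9   9   9   8   8   9   9   8  --  22  10   9   9
0.03  --   9   9   8   9   9   8   9   9   8   9   9   9   9   9   9   8  --  12  23  23  23   9
0.05  26   9   9   9   9   9   9   9   9   9   9   9   9   9   8  --   8   9  13  20  23   9   9
0.07  26  26  17   9  21   7   7  17   1   5   6   0   0  10   0   1   4   0   0   0   1   0  14
```

```bash
python3 - <<'E'
from h import *
Q=np.concatenate([np.load(n+'0.npz')['P'].reshape(-1,3) for n in ['side','scene']])
Q=Q[np.isfinite(Q[:,0])]
for x0 in np.arange(.2,1.0,.05):
    row=[]
    for y0 in np.arange(.6,-.5,-.05):
        m=(abs(Q[:,0]-x0)<.025)&(abs(Q[:,1]-y0)<.025)
        row.append('%4d'%(np.percentile(Q[m,2],98)*1000) if m.sum()>2 else '  --')
    print('%.2f'%x0,' '.join(row))
s=get_state(); q=s['orientation']; Rm=R.from_quat([q[1],q[2],q[3],q[0]]).as_matrix()
print(Rm.round(3)); print(Rm.T@(np.array([.526,-.317,.15])-s['position']))
E
```

```text
0.20   --   --   --   --   --   --   --  119  114    2    2    2    2    2    2    2    2    2    2    2    2   --
0.25 -407   --   --   --   --   83   84  120  118    2    2    2    2    2    2    2    2    2    2    2    2   --
0.30 -537 -742 -742 -744   84   84   84  119  118    2    2    2    2    2    2    2    2    2    2    2    2   --
0.35   --   --   --  119  119  119  119  119  118    2    2    2   37    3    2    2    2    2    3    2    2   --
0.40   --   --  153  152  151  150  150  150  144    2    2    2   42   42   42   42    2    2    2    2    2   --
0.45   15   15  195  194  194  199  202  193  185    2    2    2   42   11   11   42    2    2    2    2    2   --
0.50   --  230  230  230  230  229  230  230  224    2    2    2   98  101  100   96    2    2   23   16    2   --
0.55  228  229  230  229  229  229  229  229  226    2    2   42   42   11   96   97    2    2   23   22    2   --
0.60  229  207  214  214  222  222  222  217  205    2    2   42   42   39   41   43    2    2    2    2    2   --
0.65  274  273  270  250   --   --    2    2    2    2    2    2   41   43   42    3    2   63   63    2    2 -742
0.70  283  284  281  269   --    2    2    2    2    2    2    2    2    2    2    2    2   64   64    2    1 -743
0.75  326  320  298  273  244    3    2    3    3  168  178  144    2    2  111   97    2    2   63   63   21 -743
0.80   --  314  299  273  245    2    3    2    2   38  121  109   18    2   98   96    2   11   24   61   30 -743
0.85   --  304  283  272    3    2    2    3   18   89   36   18   20    2   17   32   31   26   26   26    1 -743
0.90  282  283  274  267    3    2    2   19   19    1    2    2    2   97   50   32   32   26   26   26    1 -743
0.95  269  269    3    3    2    2    2   74  220    2    2    2    2    2   30   33   32    2    2    2    0 -744
[[-0.912  0.409 -0.   ]
 [ 0.409  0.912 -0.001]
 [-0.    -0.001 -1.   ]]
[-0.60966662 -0.69855153  0.07467623]
```

Emit:
{"fn": "move_arm", "kwargs": {"steps": [[[-12, -14, -5], [0, 0, 0.1]], [[-12, -14, -5], [0, 0, 0.1]], [[-12, -14, -5], [0, 0, 0.1]], [[-12, -14, -5], [0, 0, 0.1]], [[-12, -14, -5], [0, 0, 0.1]]]}}

```text
time: 0.57
position: [0.3093, 0.3898, 0.2754]
orientation: [0.0, 0.259, 0.966, 0.0]
force: [0.9, 0.3, 0.6]
width: 1.004
```

Emit:
{"fn": "move_arm", "kwargs": {"steps": [[[-15, -14, 0], [0, 0, 0]], [[-15, -14, 0], [0, 0, 0]], [[-15, -14, 0], [0, 0, 0]], [[-15, -14, 0], [0, 0, 0]], [[-15, -14, 0], [0, 0, 0]]]}}

```text
time: 0.98
position: [0.3684, 0.1949, 0.2745]
orientation: [-0.0, 0.258, 0.966, 0.0]
force: [1.9, -0.2, 0.8]
width: 0.998
```

Emit:
{"fn": "move_arm", "kwargs": {"steps": [[[-15, -14, 0], [0, 0, 0]], [[-15, -14, 0], [0, 0, 0]], [[-15, -14, 0], [0, 0, 0]], [[-15, -14, 0], [0, 0, 0]], [[-15, -14, 0], [0, 0, 0]]]}}

```text
time: 1.4
position: [0.4286, -0.0014, 0.2747]
orientation: [0.0, 0.258, 0.966, 0.0]
force: [1.1, 0.7, -1.0]
width: 0.998
```

Emit:
{"fn": "move_arm", "kwargs": {"steps": [[[-15, -14, 2], [0, 0, 0]], [[-15, -14, 3], [0, 0, 0]], [[-15, -14, 5], [0, 0, 0]], [[-15, -14, 7], [0, 0, 0]], [[-15, -14, 9], [0, 0, 0]]]}}

```text
time: 1.82
position: [0.485, -0.1819, 0.2019]
orientation: [0.002, 0.258, 0.966, -0.0]
force: [1.7, 0.7, -0.1]
width: 1.003
```

Look with the wrist camera here.

```bash
python3 - <<'E'
from h import *
im,P,T,K=cam('wrist'); save('w1.png',im); np.savez('w1.npz',im=im,P=P,T=T,K=K)
m=(P[...,2]>0.017)&(P[...,2]<0.027)&(P[...,0]>.48)&(P[...,0]<.58)&(P[...,1]<-.27)&(P[...,1]>-.37)
q=P[m]; print(len(q)); 
if len(q): print(cv2.minAreaRect(q[:,:2].astype(np.float32)*1000),q.mean(0)); v,u=np.where(m); print(u.min(),u.max(),v.min(),v.max())
print(get_state()['position'])
E
```

```text
604
((534.9042358398438, -312.2234191894531), (20.457645416259766, 40.20922088623047), 33.82292938232422) [ 0.53352538 -0.31400851  0.02251863]
201 226 310 346
[ 0.48274665 -0.18530747  0.19535277]
```

View pics/w1.png

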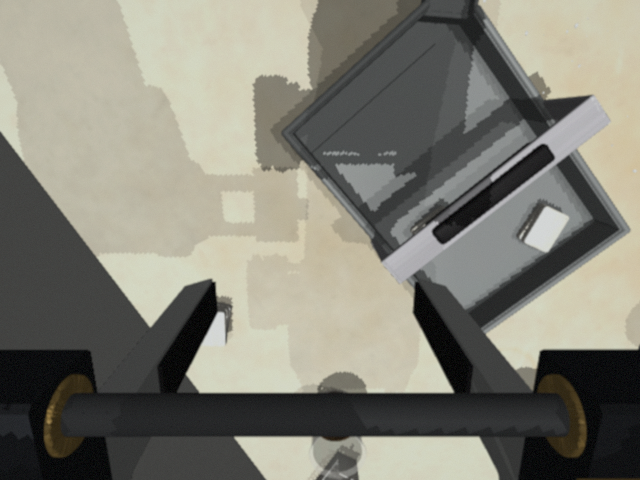

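Emit:
{"fn": "move_arm", "kwargs": {"steps": [[[-10.3, -9.2, 7], [0, 0, 0]], [[-10.3, -9.2, 7], [0, 0, 0]], [[-10.3, -9.2, 7], [0, 0, 0]], [[-10.3, -9.2, 7], [0, 0, 0]], [[-10.3, -9.2, 7], [0, 0, 0]]]}}

```text
time: 2.28
position: [0.5259, -0.3144, 0.1282]
orientation: [-0.002, 0.26, 0.966, -0.001]
force: [-0.4, -0.3, 0.2]
width: 0.999
```

```bash
cat > mo.py <<'E'
from h import *
import sys
im,P,T,K=cam('wrist'); save(sys.argv[1],im)
m=(P[...,2]>0.017)&(P[...,2]<0.027)&(P[...,0]>.48)&(P[...,0]<.58)&(P[...,1]<-.27)&(P[...,1]>-.37)
q=P[m]; print(len(q)); 
if len(q): print(cv2.minAreaRect(q[:,:2].astype(np.float32)*1000),q.mean(0)); v,u=np.where(m); print(u.min(),u.max(),v.min(),v.max())
s=get_state();print(s['position'],s['orientation'])
E
python3 mo.py w2.png
```

```text
1857
((528.9674072265625, -316.8315734863281), (24.867656707763672, 36.516258239746094), 58.57448959350586) [ 0.52794835 -0.31630446  0.02263003]
295 331 222 274
[ 0.52600881 -0.31216891  0.12939833] [-1.55204329e-03  2.59535980e-01  9.65731980e-01 -6.39366260e-04]
```

View pics/w2.png

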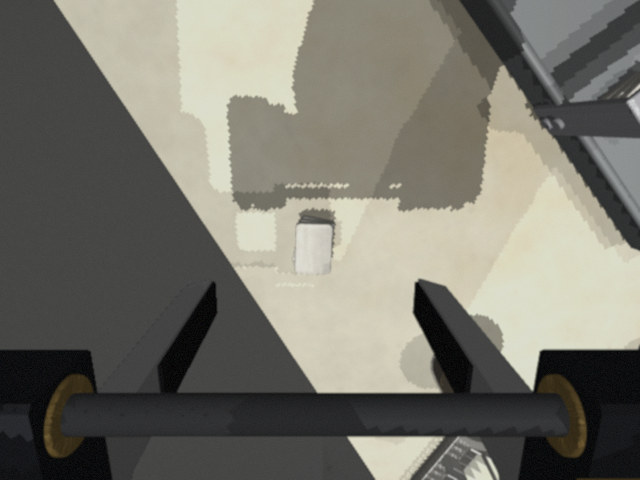

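Emit:
{"fn": "move_arm", "kwargs": {"steps": [[[-0.2, -0.3, 4], [0, 0, 0]], [[-0.2, -0.3, 7.5], [0, 0, 0]], [[-0.2, -0.3, 9.8], [0, 0, 0]], [[-0.2, -0.3, 9.8], [0, 0, 0]], [[-0.2, -0.3, 9.8], [0, 0, 0]]]}}

```text
time: 2.75
position: [0.5273, -0.3128, 0.0336]
orientation: [-0.001, 0.258, 0.966, 0.0]
force: [0.4, -0.9, 0.7]
width: 0.999
```

```bash
python3 - <<'E'
from h import *
for i in range(4): s=get_state(); print(s['position'],s['force']); read_camera('wrist')
E
python3 mo.py w3.png
```

```text
[ 0.52730383 -0.31275333  0.03360578] [ 0.35470607 -0.88368943  0.66724872]
[ 0.52802346 -0.31331997  0.0348333 ] [0.55221009 0.42658147 0.7301106 ]
[ 0.52843165 -0.31364436  0.03540944] [ 0.21290946 -0.67789043  0.35345072]
[ 0.52854832 -0.31370175  0.03552356] [ 0.00630688 -0.29415588  0.7564808 ]
4410
((527.5493774414062, -318.45745849609375), (106.10770416259766, 36.788761138916016), 58.65467834472656) [ 0.52641155 -0.31739277  0.02252894]
185 418 263 338
[ 0.52838535 -0.31366775  0.0351262 ] [ 1.22479264e-03  2.57791111e-01  9.66199889e-01 -1.30099765e-04]
```

View pics/w3.png

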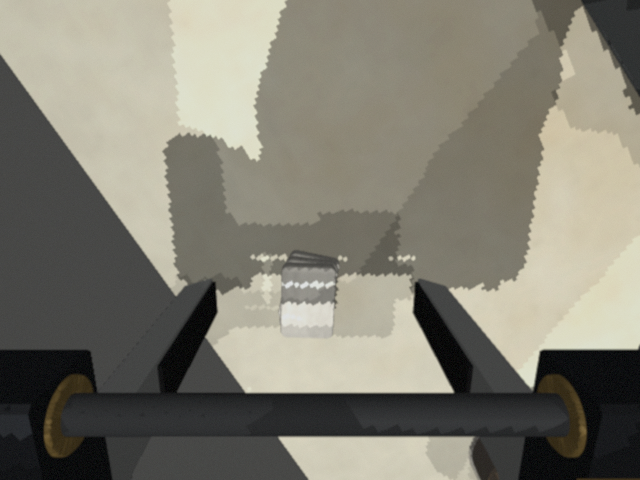

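Emit:
{"fn": "move_arm", "kwargs": {"steps": [[[-0.1, -0.3, 0.7], [0, 0, 0]], [[-0.1, -0.35, 1.35], [0, 0, 0]], [[-0.1, -0.35, 1.35], [0, 0, 0]], [[-0.1, -0.35, 1.35], [0, 0, 0]]]}}

```text
time: 3.33
position: [0.5264, -0.3172, 0.0194]
orientation: [-0.0, 0.258, 0.966, -0.0]
force: [0.2, -0.7, -0.2]
width: 1.001
```

Emit:
{"fn": "move_arm", "kwargs": {"steps": [[[0, 0, 0], [0, 0, 0]], [[0, 0, 0], [0, 0, 0]], [[0, 0, 0], [0, 0, 0]], [[0, 0, 0], [0, 0, 0]], [[0, 0, 0], [0, 0, 0]]], "gripper": 1, "force": 30}}

```text
time: 3.75
position: [0.5266, -0.317, 0.0199]
orientation: [-0.0, 0.258, 0.966, -0.0]
force: [-0.2, -0.3, -0.4]
width: 0.684
```

Emit:
{"fn": "move_arm", "kwargs": {"steps": [[[0, 0, 0], [0, 0, 0]], [[0, 0, 0], [0, 0, 0]], [[0, 0, 0], [0, 0, 0]]]}}

```text
time: 4.0
position: [0.5267, -0.3171, 0.0199]
orientation: [0.0, 0.258, 0.966, -0.0]
force: [0.3, -0.6, 0.4]
width: 0.468
```

Emit:
{"fn": "move_arm", "kwargs": {"steps": [[[0, 0, 0], [0, 0, 0]], [[0, 0, 0], [0, 0, 0]], [[0, 0, 0], [0, 0, 0]], [[0, 0, 0], [0, 0, 0]], [[0, 0, 0], [0, 0, 0]]]}}

```text
time: 4.42
position: [0.5266, -0.317, 0.0199]
orientation: [-0.0, 0.258, 0.966, -0.0]
force: [0.3, 0.4, 0.4]
width: 0.276
```

Emit:
{"fn": "move_arm", "kwargs": {"steps": [[[0, 0, -1], [0, 0, 0]], [[0, 0, -3], [0, 0, 0]], [[0, 0, -6], [0, 0, 0]], [[0, 0, -10], [0, 0, 0]], [[0, 0, -11], [0, 0, 0]]]}}

```text
time: 4.83
position: [0.5279, -0.3186, 0.1357]
orientation: [0.003, 0.258, 0.966, -0.001]
force: [0.3, 0.4, 0.6]
width: 0.277
```

```bash
python3 mo.py w4.png
```

```text
0
[ 0.52829555 -0.31842494  0.13544887] [ 3.25765882e-03  2.58112232e-01  9.66109285e-01 -5.58893227e-04]
```

View pics/w4.png

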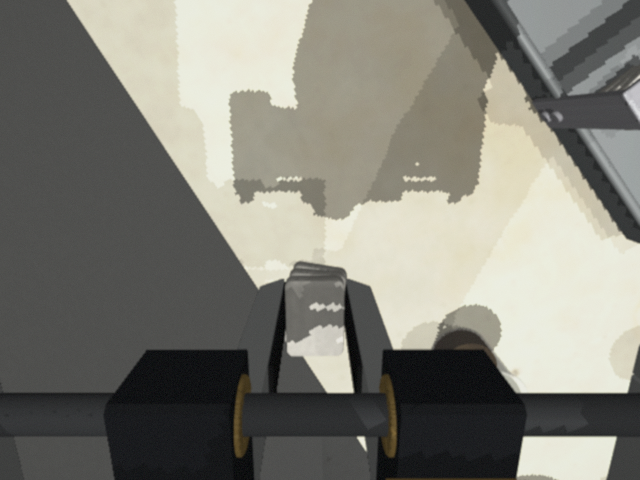

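Emit:
{"fn": "move_arm", "kwargs": {"steps": [[[4, 3.4, -1], [0, 0, -0.12]], [[8, 6.8, -1], [0, 0, -0.24]], [[11, 9.4, -1], [0, 0, -0.36]], [[14, 12, -1], [0, 0, -0.48]], [[16.5, 14, -1], [0, 0, -0.6]]]}}

```text
time: 5.3
position: [0.4553, -0.1199, 0.1397]
orientation: [0.0, -0.042, 0.999, -0.0]
force: [1.6, 0.0, -0.6]
width: 0.277
```

```bash
cat > rel.py <<'E'
from h import *
import sys
read_camera('wrist'); read_camera('wrist')
s=get_state(); q=s['orientation']; Rm=R.from_quat([q[1],q[2],q[3],q[0]])
x,y,z,jaw=map(float,sys.argv[1:5])
print(s['position'],s['force'],s['width'])
t=np.radians(jaw); Y=np.array([np.cos(t),np.sin(t),0]);Z=np.array([0,0,-1.]);X=np.cross(Y,Z)
G=R.from_matrix(np.stack([X,Y,Z],1))
print('shift cm',(Rm.inv().apply(np.array([x,y,z])-s['position'])*100).round(2),'rot',(Rm.inv()*G).as_rotvec().round(3))
E
python3 rel.py .443 -.078 .06 101
```

```text
[ 0.45460988 -0.1162667   0.13958666] [ 1.20842208 -0.49282472 -0.41956454] 0.27464955717925843
shift cm [0.81 3.89 7.97] rot [ 0.003 -0.001 -0.102]
```

Emit:
{"fn": "move_arm", "kwargs": {"steps": [[[0.8, 3.9, 1], [0, 0, -0.1]], [[0.8, 3.9, 3], [0, 0, -0.1]], [[0.8, 3.9, 6], [0, 0, -0.1]], [[0.8, 3.9, 7.5], [0, 0, -0.1]], [[0.8, 3.9, 7.5], [0, 0, -0.1]]]}}

```text
time: 5.82
position: [0.4437, -0.0834, 0.0624]
orientation: [-0.002, -0.089, 0.996, 0.0]
force: [-0.9, 0.5, -0.3]
width: 0.276
```

```bash
python3 rel.py .443 -.078 .031 101; python3 mo.py w5.png; python3 -c "
from h import *
for n in ['side']:
    im,P,T,K=cam(n); save('s1.png',im)"
```

```text
[ 0.44524687 -0.0838524   0.06498934] [0.20960645 0.04571306 0.44971284] 0.2776791561858039
shift cm [0.11 0.62 3.4 ] rot [-0.    -0.001 -0.015]
0
[ 0.44577513 -0.08384901  0.06558342] [ 1.93903970e-04 -8.85842086e-02  9.96068660e-01 -1.60669665e-04]
```

View pics/w5.png

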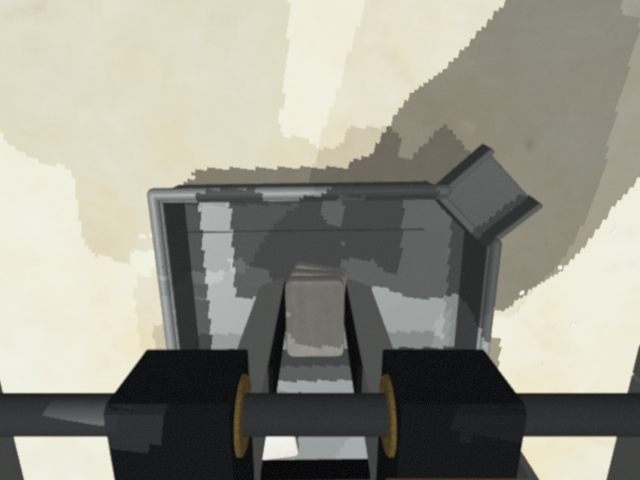

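View pics/s1.png

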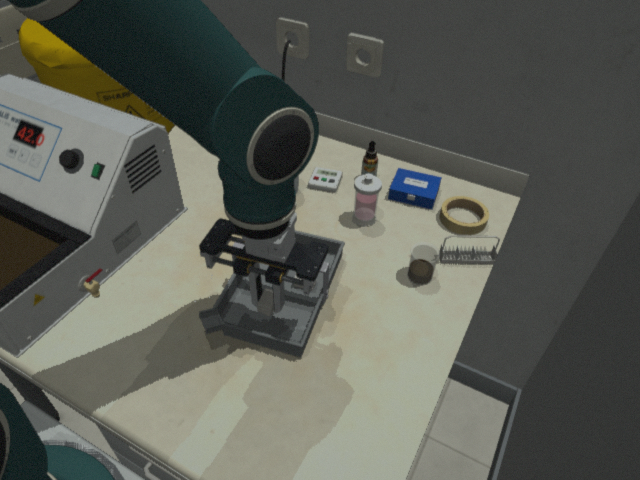

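Emit:
{"fn": "move_arm", "kwargs": {"steps": [[[0.4, 0.4, 1.0], [0, 0, 0]], [[0.4, 0.4, 2.2], [0, 0, 0]], [[0.4, 0.4, 3.1], [0, 0, 0]], [[0.4, 0.4, 3.1], [0, 0, 0]], [[0.4, 0.4, 3.1], [0, 0, 0]]]}}

```text
time: 6.43
position: [0.441, -0.0804, 0.0342]
orientation: [0.0, -0.089, 0.996, -0.0]
force: [0.2, -0.0, -1.1]
width: 0.276
```

```bash
python3 rel.py .443 -.078 .029 101
```

```text
[ 0.44123239 -0.08038577  0.03450914] [ 0.92964241  0.23313956 -0.06893405] 0.2755483764731767
shift cm [-0.22  0.2   0.55] rot [-0.     0.001 -0.014]
```

Emit:
{"fn": "move_arm", "kwargs": {"steps": [[[0, 0, 0.25], [0, 0, 0]], [[0, 0, 0.5], [0, 0, 0]], [[0, 0, 0.5], [0, 0, 0]]]}}

```text
time: 6.78
position: [0.4411, -0.0802, 0.0288]
orientation: [0.0, -0.089, 0.996, -0.0]
force: [0.1, -0.1, -0.4]
width: 0.28
```

Emit:
{"fn": "move_arm", "kwargs": {"steps": [[[0, 0, 0], [0, 0, 0]], [[0, 0, 0], [0, 0, 0]], [[0, 0, 0], [0, 0, 0]], [[0, 0, 0], [0, 0, 0]], [[0, 0, 0], [0, 0, 0]]], "gripper": 6.0}}

```text
time: 7.2
position: [0.4408, -0.0802, 0.0289]
orientation: [-0.0, -0.089, 0.996, -0.0]
force: [0.0, -0.4, 0.5]
width: 0.595
```

Emit:
{"fn": "move_arm", "kwargs": {"steps": [[[0, 0, -2], [0, 0, 0]], [[0, 0, -5], [0, 0, 0]], [[0, 0, -9], [0, 0, 0]], [[0, 0, -13], [0, 0, 0]], [[0, 0, -14], [0, 0, 0]]]}}

```text
time: 7.62
position: [0.4425, -0.0807, 0.1737]
orientation: [0.003, -0.089, 0.996, -0.0]
force: [1.8, 0.2, 0.2]
width: 0.639
```

```bash
python3 rel.py .512 -.065 .17 11;  python3 - <<'E'
from h import *
for n in ['side','wrist']:
    im,P,T,K=cam(n); save('%s2.png'%n,im); np.savez('%s2.npz'%n,P=P,im=im)
E
```

```text
[ 0.44199668 -0.0800289   0.17087825] [-0.56526127 -0.65090044 -0.26706975] 0.6357443621977712
shift cm [-7.16  0.24  0.12] rot [0.003 0.004 1.557]
```

View pics/wrist2.png

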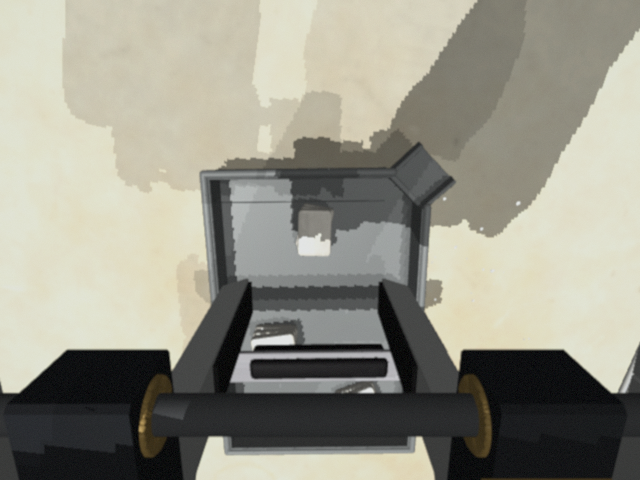

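View pics/side2.png

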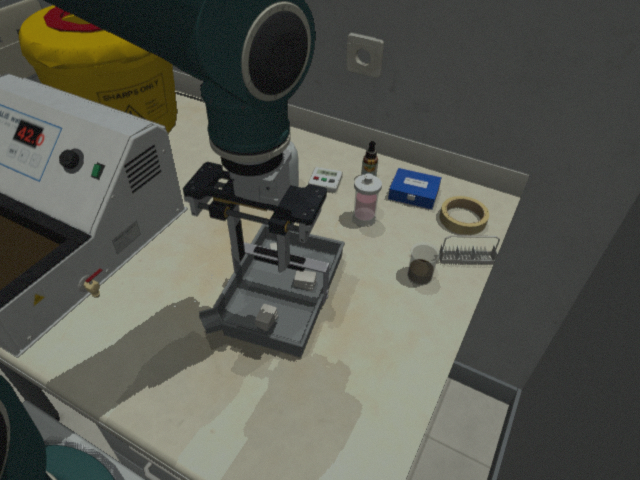

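```bash
python3 - <<'E'
from h import *
d=np.load('wrist2.npz');P=d['P']
Q=P[355:378,252:384].reshape(-1,3); Q=Q[(Q[:,2]>.09)&(Q[:,2]<.11)]
print(len(Q),Q.mean(0),cv2.minAreaRect(Q[:,:2].astype(np.float32)*1000))
print(P[367,319],P[367,255],P[367,382])
E
```

```text
3021 [ 0.51216693 -0.06494055  0.09965438] ((512.9783935546875, -64.82047271728516), (15.960768699645996, 85.36528778076172), 10.573892593383789)
[ 0.5121834  -0.06396061  0.10047601] [ 0.5188617  -0.10450615  0.10146202] [ 0.50436338 -0.02429603  0.10143196]
```

Emit:
{"fn": "move_arm", "kwargs": {"steps": [[[-1, 0, 0], [0, 0, 0.12]], [[-2, 0, 0], [0, 0, 0.24]], [[-4, 0, 0], [0, 0, 0.36]], [[-5.5, 0.2, 0], [0, 0, 0.48]], [[-7.1, 0.2, 0], [0, 0, 0.6]]], "gripper": 7}}

```text
time: 8.23
position: [0.5101, -0.0654, 0.1669]
orientation: [-0.001, 0.212, 0.977, -0.001]
force: [0.0, 0.5, -0.4]
width: 0.744
```

Emit:
{"fn": "move_arm", "kwargs": {"steps": [[[0, 0, 0], [0, 0, 0.12]], [[0, 0, 0], [0, 0, 0.24]], [[0, 0, 0], [0, 0, 0.36]], [[0, 0, 0], [0, 0, 0.48]], [[0, 0, 0], [0, 0, 0.6]]]}}

```text
time: 8.65
position: [0.5095, -0.0658, 0.167]
orientation: [-0.001, 0.492, 0.871, -0.001]
force: [-0.4, 0.2, 0.3]
width: 0.746
```

Emit:
{"fn": "move_arm", "kwargs": {"steps": [[[0, 0, 0], [0, 0, 0.12]], [[0, 0, 0], [0, 0, 0.24]], [[0, 0, 0], [0, 0, 0.36]], [[0, 0, 0], [0, 0, 0.36]]]}}

```text
time: 8.98
position: [0.5095, -0.0657, 0.1671]
orientation: [-0.001, 0.64, 0.769, -0.001]
force: [-0.6, -0.9, 0.1]
width: 0.739
```

```bash
python3 rel.py .512 -.065 .13 10.7; python3 -c "
from h import *
print(get_state()['q'])"
```

```text
[ 0.50976274 -0.06566852  0.16762885] [ 0.41636552  0.25581524 -0.74594872] 0.7474641445907149
shift cm [0.03 0.24 3.76] rot [-0.002  0.001  0.007]
[-0.58055419  0.37268332  0.79087933  1.9626058  -0.32489537  0.93840036
  0.5651169 ]
```

Emit:
{"fn": "move_arm", "kwargs": {"steps": [[[0, 0.2, 3], [0, 0, 0]], [[0, 0.2, 5.5], [0, 0, 0]], [[0, 0.2, 7.5], [0, 0, 0]], [[0, 0.2, 8.0], [0, 0, 0]], [[0, 0.2, 8.0], [0, 0, 0]]]}}

```text
time: 9.5
position: [0.5113, -0.0656, 0.0876]
orientation: [-0.001, 0.636, 0.771, -0.001]
force: [-0.5, -0.4, 0.7]
width: 0.745
```

```bash
python3 rel.py .512 -.065 .086 10.7; python3 -c "
from h import *
im,P,T,K=cam('wrist');save('w6.png',im)"
```

```text
[ 0.51257312 -0.06561113  0.08953444] [ 0.68508441 -0.30323283  0.16313628] 0.7432171443003526
shift cm [ 0.07 -0.04  0.35] rot [0.    0.    0.003]
```

View pics/w6.png

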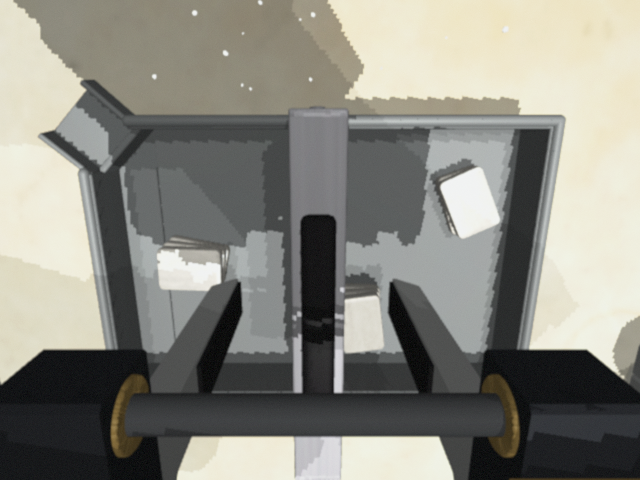

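Emit:
{"fn": "move_arm", "kwargs": {"steps": [[[0, 0, 0.3], [0, 0, 0]], [[0, 0, 0.3], [0, 0, 0]], [[0, 0, 0.3], [0, 0, 0]], [[0, 0, 0.3], [0, 0, 0]], [[0, 0, 0.3], [0, 0, 0]]], "gripper": 0, "force": 60}}

```text
time: 10.07
position: [0.5124, -0.0652, 0.0861]
orientation: [0.0, 0.637, 0.771, 0.0]
force: [-0.1, 0.9, 0.3]
width: 0.427
```

Emit:
{"fn": "move_arm", "kwargs": {"steps": [[[0, 0, 0], [0, 0, 0]], [[0, 0, 0], [0, 0, 0]], [[0, 0, 0], [0, 0, 0]], [[0, 0, 0], [0, 0, 0]], [[0, 0, 0], [0, 0, 0]]]}}

```text
time: 10.48
position: [0.5124, -0.0653, 0.0859]
orientation: [0.0, 0.637, 0.771, 0.0]
force: [0.1, 1.0, 0.6]
width: 0.22
```

Emit:
{"fn": "move_arm", "kwargs": {"steps": [[[0, 0, 0], [0, 0, 0]], [[0, 0, 0], [0, 0, 0]], [[0, 0, 0], [0, 0, 0]], [[0, 0, 0], [0, 0, 0]], [[0, 0, 0], [0, 0, 0]]]}}

```text
time: 10.9
position: [0.5124, -0.0653, 0.0859]
orientation: [0.0, 0.637, 0.771, 0.0]
force: [3.6, -0.2, -0.1]
width: 0.218
```

```bash
python3 -c "
from h import *
im,P,T,K=cam('wrist');save('w7.png',im)
im,P,T,K=cam('side');save('s7.png',cv2.resize(im[200:350,170:370],(800,600)))
im,P,T,K=cam('scene');save('sc7.png',cv2.resize(im[220:370,220:420],(800,600)))"
```

```text
(no output)
```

View pics/w7.png

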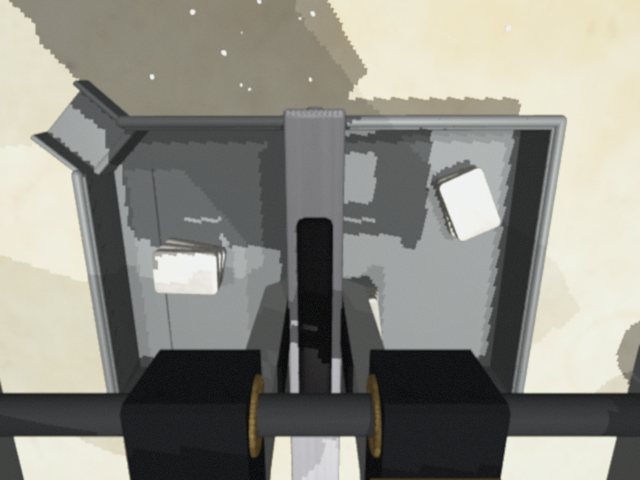

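View pics/s7.png

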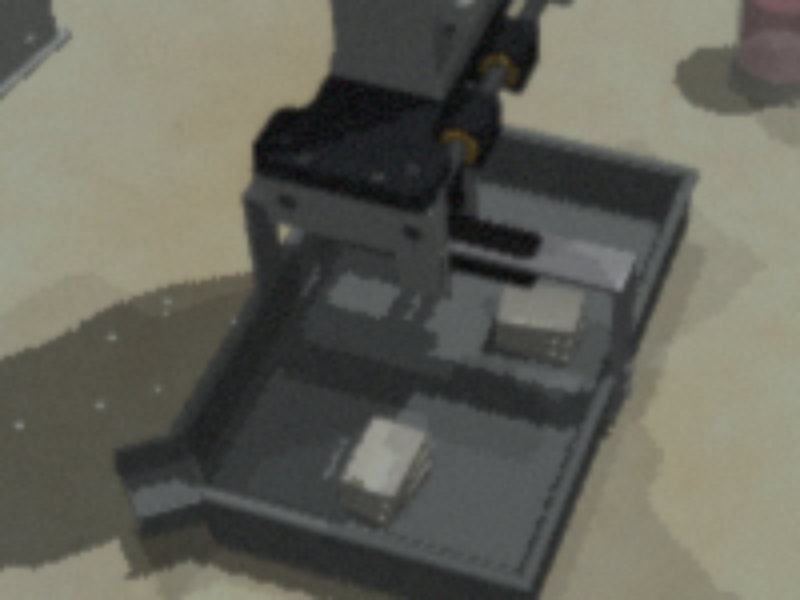

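View pics/sc7.png

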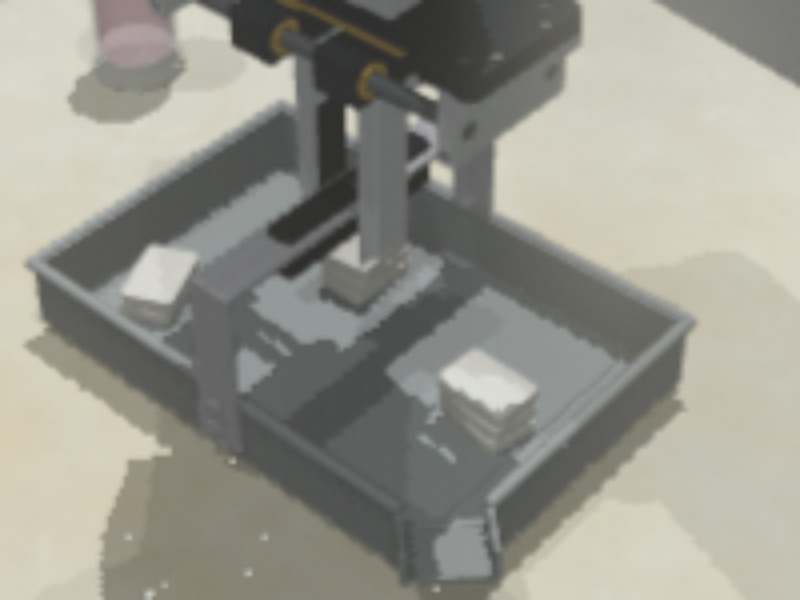

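Emit:
{"fn": "move_arm", "kwargs": {"steps": [[[0, 0, -0.4], [0, 0, 0]], [[0, 0, -1], [0, 0, 0]], [[0, 0, -2], [0, 0, 0]], [[0, 0, -3], [0, 0, 0]], [[0, 0, -4], [0, 0, 0]]]}}

```text
time: 11.47
position: [0.5122, -0.0654, 0.1271]
orientation: [0.0, 0.637, 0.771, -0.0]
force: [-0.4, -0.3, -4.4]
width: 0.221
```

Emit:
{"fn": "move_arm", "kwargs": {"steps": [[[0, 0, -1], [0, 0, 0]], [[0, 0, -2], [0, 0, 0]], [[0, 0, -3], [0, 0, 0]], [[0, 0, -4], [0, 0, 0]], [[0, 0, -5], [0, 0, 0]]]}}

```text
time: 11.88
position: [0.5122, -0.0653, 0.1769]
orientation: [0.0, 0.637, 0.771, 0.0]
force: [0.7, 0.6, -5.1]
width: 0.219
```

```bash
python3 rel.py .512 -.065 .086 10.7; python3 -c "
from h import *
im,P,T,K=cam('wrist');save('w8.png',im)
im,P,T,K=cam('side');save('s8.png',im)"
```

```text
[ 0.51300434 -0.06529737  0.1774499 ] [ 0.87452348 -0.23036227 -4.58694187] 0.21746952065182246
shift cm [ 0.05 -0.11  9.14] rot [0.002 0.    0.002]
```

View pics/w8.png

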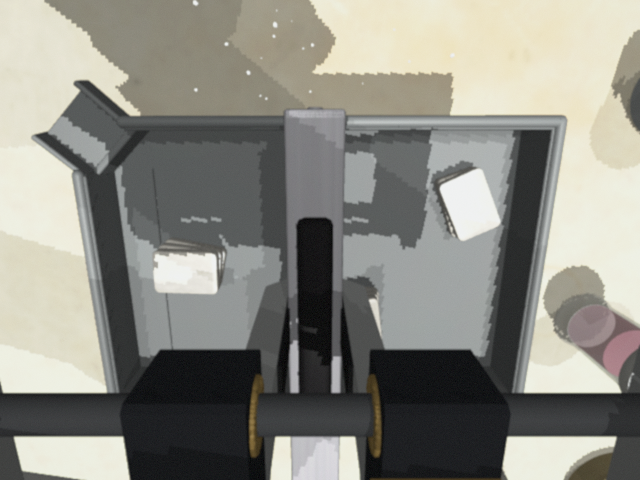

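View pics/s8.png

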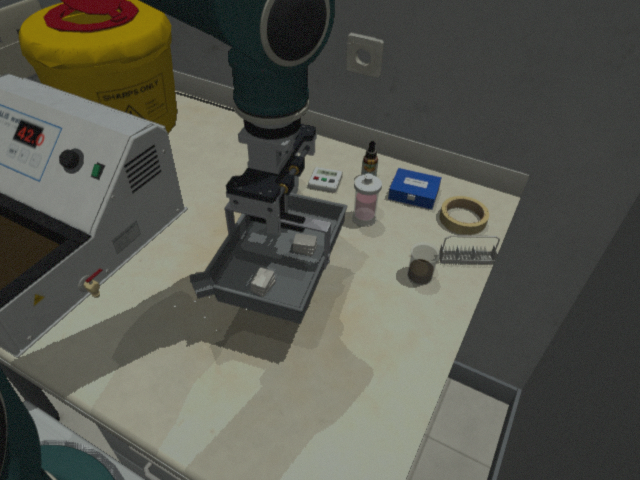

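Emit:
{"fn": "move_arm", "kwargs": {"steps": [[[0, 0, -2], [0, 0, 0]], [[0, 0, -4.5], [0, 0, 0]], [[0, 0, -7.5], [0, 0, 0]], [[0, 0, -10.5], [0, 0, 0]], [[0, 0, -13], [0, 0, 0]]]}}

```text
time: 12.5
position: [0.5121, -0.0655, 0.3072]
orientation: [-0.0, 0.637, 0.771, -0.0]
force: [0.9, 0.1, -4.1]
width: 0.223
```

Emit:
{"fn": "move_arm", "kwargs": {"steps": [[[0, 0, 0], [-0.03, 0, 0]], [[0, 0, 0], [-0.07, 0, 0]], [[0, 0, 0], [-0.11, 0, 0]], [[0, 0, 0], [-0.15, 0, 0]], [[0, 0, 0], [-0.18, 0, 0]]]}}

```text
time: 12.92
position: [0.5118, -0.0653, 0.3052]
orientation: [0.058, 0.635, 0.767, 0.07]
force: [-0.3, -0.4, -4.6]
width: 0.221
```

```bash
cat > look.py <<'E'
from h import *
import sys
s=get_state(); q=s['orientation']; Rm=R.from_quat([q[1],q[2],q[3],q[0]]).as_matrix()
print(s['time'],s['position'],s['force'],s['width']); print(Rm.round(3)); print('tilt',np.degrees(np.arccos(-Rm[2,2])),s['q'].round(2))
im,P,T,K=cam('wrist');im2,*_=cam('side')
save(sys.argv[1],np.hstack([cv2.resize(im,(400,300)),cv2.resize(im2[60:390,100:540],(400,300))])); save('L'+sys.argv[1],im)
E
python3 look.py t1.png
```

```text
12.9167 [ 0.51176965 -0.06531557  0.30518134] [-0.28227145 -0.42953907 -4.58594995] 0.22110726685977425
[[-0.188  0.966  0.177]
 [ 0.982  0.185  0.034]
 [ 0.     0.18  -0.984]]
tilt 10.36880427119307 [-0.74  0.05  0.87  1.92 -0.11  1.02  0.37]
```

View pics/t1.png

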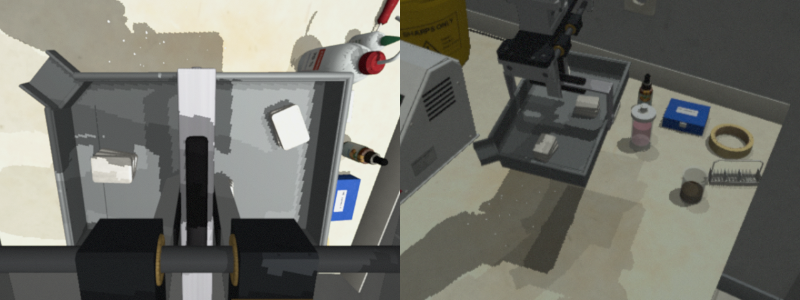

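Emit:
{"fn": "move_arm", "kwargs": {"steps": [[[0, 0, 0], [-0.02, 0, 0]], [[0, 0, 0], [-0.05, 0, 0]], [[0, 0, 0], [-0.08, 0, 0]], [[0, 0, 0], [-0.11, 0, 0]], [[0, 0, 0], [-0.14, 0, 0]]]}}

```text
time: 13.43
position: [0.5123, -0.0653, 0.3055]
orientation: [0.102, 0.629, 0.761, 0.123]
force: [0.4, -0.1, -4.6]
width: 0.218
```

Emit:
{"fn": "move_arm", "kwargs": {"steps": [[[0, 0, 0], [0, -0.03, 0]], [[0, 0, 0], [0, -0.07, 0]], [[0, 0, 0], [0, -0.11, 0]], [[0, 0, 0], [0, -0.15, 0]], [[0, 0, 0], [0, -0.18, 0]]]}}

```text
time: 13.85
position: [0.5123, -0.065, 0.3056]
orientation: [0.17, 0.637, 0.749, 0.065]
force: [-0.5, -0.1, -4.6]
width: 0.218
```

```bash
python3 look.py t2.png
```

```text
13.85 [ 0.51229561 -0.0649624   0.30561233] [-0.48129689 -0.09223933 -4.62824718] 0.21845308169578298
[[-0.129  0.932  0.338]
 [ 0.977  0.179 -0.12 ]
 [-0.172  0.314 -0.934]]
tilt 20.992039069903207 [-0.75 -0.09  0.71  2.05  0.26  0.83 -0.02]
```

View pics/t2.png

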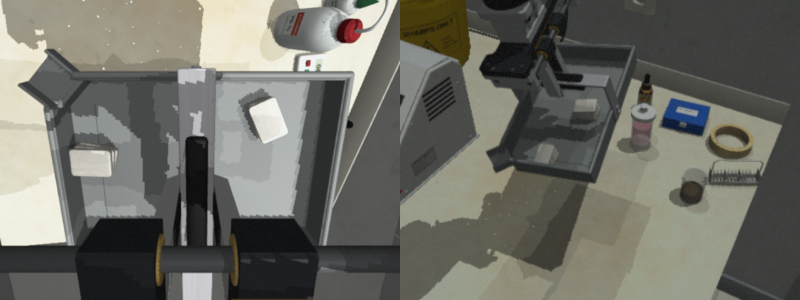

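Emit:
{"fn": "move_arm", "kwargs": {"steps": [[[-0.1, 0.8, 0.3], [-0.01, -0.03, 0]], [[-0.3, 2.2, 0.8], [-0.02, -0.06, 0]], [[-0.5, 3.6, 1.3], [-0.03, -0.09, 0]], [[-0.7, 5, 1.8], [-0.04, -0.12, 0]], [[-0.8, 5.6, 2.0], [-0.05, -0.15, 0]]]}}

```text
time: 14.37
position: [0.5737, -0.0656, 0.306]
orientation: [0.241, 0.636, 0.732, 0.036]
force: [0.0, 0.1, -4.8]
width: 0.215
```

```bash
python3 look.py t3.png
```

```text
14.3667 [ 0.57368005 -0.06560976  0.3059896 ] [ 0.04912348  0.11662525 -4.7771838 ] 0.2151170973621753
[[-0.074  0.914  0.399]
 [ 0.949  0.188 -0.255]
 [-0.308  0.36  -0.881]]
tilt 28.256953552647612 [-0.77  0.04  0.69  1.99  0.39  0.75 -0.18]
```

View pics/t3.png

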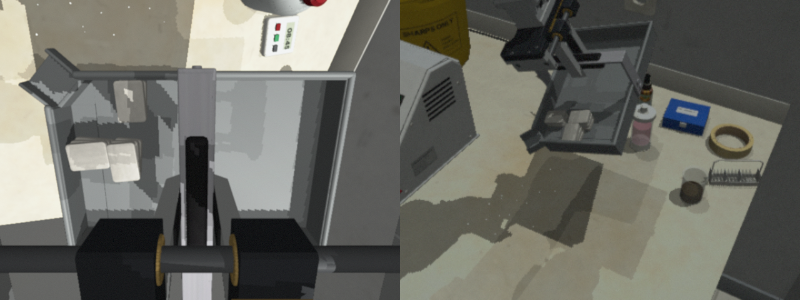

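Emit:
{"fn": "move_arm", "kwargs": {"steps": [[[0, 0, 0], [-0.02, -0.04, 0]], [[0, 0, 0], [-0.04, -0.08, 0]], [[0, 0, 0], [-0.06, -0.12, 0]], [[0, 0, 0], [-0.08, -0.16, 0]], [[0, 0, 0], [-0.1, -0.2, 0]]]}}

```text
time: 14.88
position: [0.5717, -0.0661, 0.3061]
orientation: [0.344, 0.624, 0.701, 0.009]
force: [1.2, -0.2, -3.0]
width: 0.22
```

```bash
python3 look.py t4.png
```

```text
14.8833 [ 0.57170544 -0.06605854  0.30608677] [ 1.22684565 -0.18222684 -3.02117315] 0.22036472571454252
[[ 0.017  0.869  0.494]
 [ 0.882  0.22  -0.417]
 [-0.471  0.443 -0.763]]
tilt 40.28906406506433 [-0.86  0.03  0.65  2.1   0.84  0.74 -0.66]
```

View pics/Lt4.png

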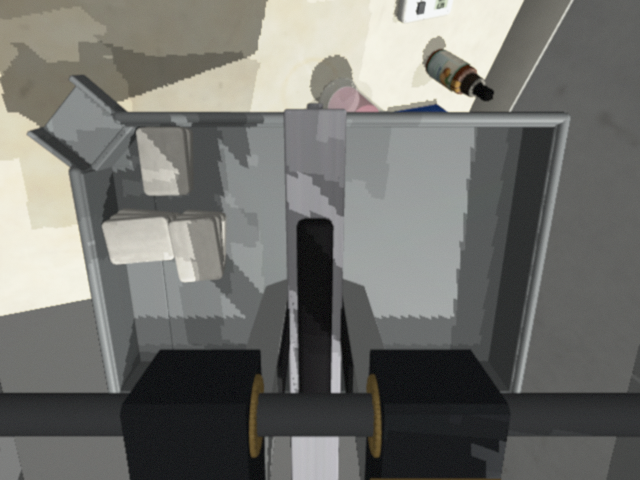

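Emit:
{"fn": "move_arm", "kwargs": {"steps": [[[0, 0, 0], [0, 0, 0]], [[0, 0, 0], [0, 0, 0]], [[0, 0, 0], [0, 0, 0]], [[0, 0, 0], [0, 0, 0]], [[0, 0, 0], [0, 0, 0]]]}}

```text
time: 15.4
position: [0.5723, -0.0658, 0.3062]
orientation: [0.344, 0.624, 0.701, 0.009]
force: [-0.0, -0.2, -4.4]
width: 0.219
```

```bash
python3 look.py t5.png
```

```text
15.4 [ 0.57228444 -0.0657795   0.30622956] [-0.02408835 -0.24304035 -4.41533805] 0.2194518780726526
[[ 0.016  0.869  0.494]
 [ 0.882  0.221 -0.417]
 [-0.471  0.442 -0.763]]
tilt 40.264743754882154 [-0.86  0.03  0.65  2.1   0.83  0.74 -0.65]
```

View pics/Lt5.png

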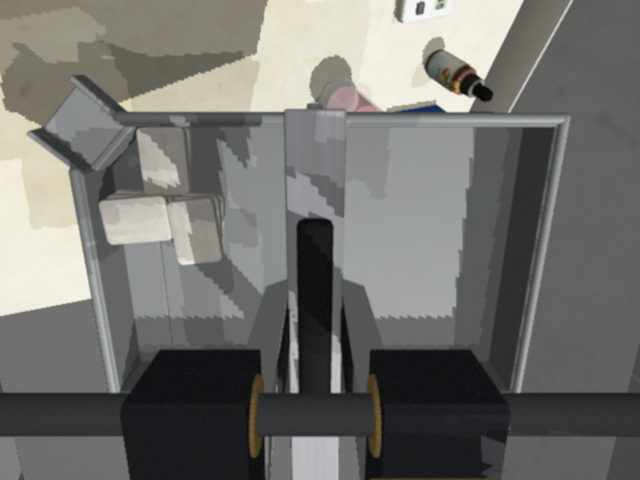

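View pics/t5.png

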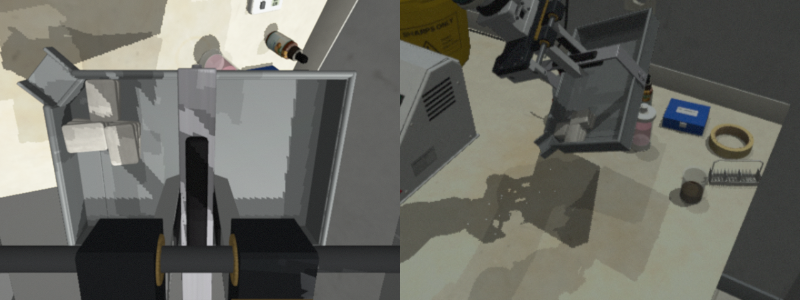

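Emit:
{"fn": "move_arm", "kwargs": {"steps": [[[0, 0, 0], [0, 0, 0]], [[0, 0, 0], [0, 0, 0]], [[0, 0, 0], [0, 0, 0]], [[0, 0, 0], [0, 0, 0]], [[0, 0, 0], [0, 0, 0]]]}}

```text
time: 15.92
position: [0.5723, -0.0654, 0.3061]
orientation: [0.344, 0.624, 0.702, 0.009]
force: [0.2, 0.1, -4.0]
width: 0.221
```

```bash
python3 look.py t6.png; python3 - <<'E'
from h import *
im,P,T,K=cam('scene'); save('sc9.png',im)
a=cv2.imread('pics/Lt5.png').astype(int);b=cv2.imread('pics/Lt6.png').astype(int)
print('diff',abs(a-b)[120:270,95:230].mean())
# mould tops in tray frame
s=get_state(); q=s['orientation']; Rm=R.from_quat([q[1],q[2],q[3],q[0]])
im,P,T,K=cam('wrist')
for (u,v) in [(163,155),(137,220),(197,230)]:
    L=Rm.inv().apply(P[v,u]-s['position']); print('tray xyz mm',(np.array([L[1],L[0],.086-L[2]])*1000).round(1))
E
```

```text
15.9167 [ 0.57226624 -0.06541797  0.30614034] [ 0.22544791  0.11018942 -4.01546406] 0.22129541650549117
[[ 0.016  0.869  0.495]
 [ 0.882  0.221 -0.417]
 [-0.472  0.443 -0.763]]
tilt 40.289692210932905 [-0.86  0.03  0.64  2.1   0.83  0.74 -0.65]
diff 2.0070123456790125
tray xyz mm [-79.1  63.7  26.2]
tray xyz mm [-94.9  29.4  31.3]
tray xyz mm [-62.6  24.   32. ]
```

View pics/sc9.png

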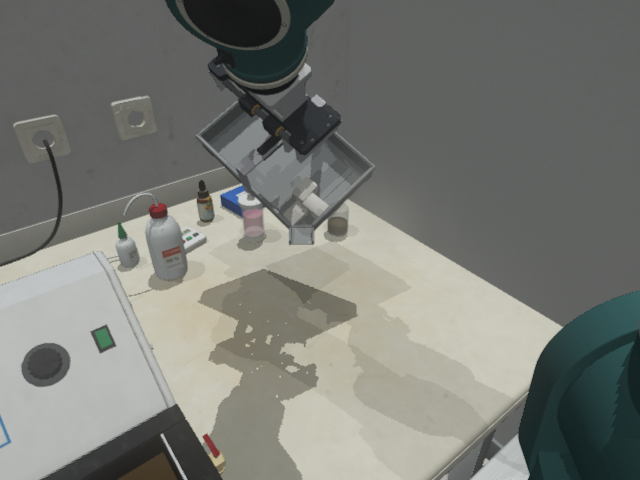

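View pics/Lt6.png

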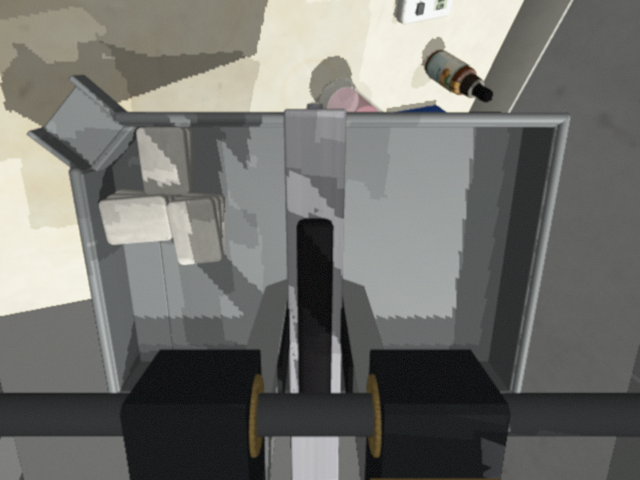

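```bash
python3 -c "
from workcell import *
print(finish_job())"
```

```text
the job is handed in; nothing more can be done
None
```

I put the loose mould stack into the tray and let go of it. Then I lifted the tray by its handle and tilted it slowly, with the pouring-lip corner lowest. I handed the job in after 16 s of the 56 s allowed.

- **Tray:** it is held still at about 40° tilt, with the lip corner about 16 cm above the bench. It had not shifted in the grip.
- **Stacks:** all three lie packed against each other in the lip corner, with the two-mould stack nearest the corner. They did not move between the last two pictures. The farthest stack is about 7 cm from the theoretical corner point, because the other two block its way.
- **Bystanders:** the beaker, jar and wash bottle appear in the last scene picture where they stood at the start. I checked this by eye and did not measure it.
- **Disagreement:** the fingers closed to about 20 mm on the handle, not the 14 mm given for the bar. They seem to hold the edges of the wider steel strap, but the hold was firm.

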